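# Stack the dental work pan instead of nesting it

### The arm

A 6-joint arm with a two-finger parallel gripper is mounted at the origin on the work surface. World frame = base frame: x ahead of the robot, y to its left, z up, the work surface at z = 0. Lengths are in mm, angles in rad, forces in N, time in s.
With the tool pointing down it reaches from about 300 to 850 mm from the base axis. Payload 4.2 kg.
Tool frame: the origin (TCP) lies midway between the tips of the shut fingers; the grasp point (between the pads) lies 19 mm behind it (ctrl.pinch_z is the distance from the TCP to the grasp point, in mm); z points along the fingers, y is the direction in which the jaws open and shut (so a half turn about z gives the same grasp; the last joint's range is limited). The gripper opens to 91 mm and grips with 3 to 60 N. Pads are 32 mm wide; open, the fingers measure 118 mm over their backs; the gripper's body (76 mm by 178 mm) begins 60 mm behind the grasp point.
Start: joints at [-1.306, 0.32, 1.565, -0, 1.257, -0.02], TCP at [161.558, -551.853, 213.976] pointing down, gripper open.
Joint ranges: [-3.11, 3.11], [-0.84, 2.01], [0.21, 2.61], [-1.34, 4.49], [0.05, 2.63], [-2.56, 2.56]. Speed limits (rad/s): [2.57, 2.57, 3.14, 3.14, 3.14, 3.14].

### API

Orientations are given as [roll, pitch, yaw] about the fixed x, y, z axes, in that order (R = Rz(yaw) Ry(pitch) Rx(roll)).
In Python, from cell import ctrl gives the robot as it stands.
- The arm moves only by the tool arm_command, never from a script. Its argument "targets" is a list that holds one entry, the list of rows, each a list of 7 numbers: the shift along the tool's x, y, z in cm, then the turn, a rotation vector about the tool's x, y, z in rad, then the closure, from 0 (fully open) to 1 (shut). A call has 1 to 20 rows; each row is the pose to reach, as a shift and turn from the pose commanded when the call began, along the tool's axes at that moment; what a row does not reach only later rows make up. A row lasts 1/10 s, in which the tool goes at most 50 mm and 8.59 degrees, less where a joint would pass 70% of its speed; a pose out of reach is approached as far as the arm can. A call with a gripper value outside its range is refused whole. The fingers move at their own pace and stop on an object; the grip force is fixed at half the most. Time passes only in rows, so rows that repeat a pose let the fingers close. It gives the time, the measured TCP pose, the force and the opening at its end, in the units of the state.
- ctrl.get_obs(): the state, without advancing time (a new reading comes with each control period).
- ctrl.grab_frame(name): name is "scene" or "top"; returns a dict with "img" (400x640x3 uint8, blue, green, red), "fx", "fy", "cx", "cy" (pixels), "dist_coeffs" ([k1, k2, p1, p2, k3] as OpenCV has them; the pictures are not rectified), "pose" (4x4, takes a point from camera to world coordinates). Camera axes: x right, y up, looking along -z (the intrinsics and any distortion apply to the point x, -y, -z); pixel columns grow to the right and rows downward; lengths in mm; the calibration is good to about 2 mm. A picture is of the moment at which its call begins. There is no depth.
- ctrl.hand_in(): hands the job in, once; it reports no verdict.
The state is a dict: "t": time; "joint_pos": joint angles; "dq": joint speeds; "joint_torque": joint torques, N m; "tool_pos": TCP position; "eef_rot": TCP orientation; "ft_force": force on the tool from outside, world axes, zero at the start; "wrist_torque": the same for the moment, N m; "opening": finger opening in mm.
Only numpy, scipy, OpenCV 4.12 (cv2) and the standard library are available. Lean on these libraries where they do the work, as an engineer would, in place of code of your own. Each camera call takes 0.05 s, during which the arm holds its last target.

### The job

Pick up the empty long work pan and stack it on the other long pan, the one holding the plaster cast, turned so that its finger lip is at the opposite end from the lower pan's lip: it must sit level on the lower pan's inner shelves, inside the rim, instead of dropping in. Do not let it touch the cast or tip the lower pan, leave the short pan alone, and let go.

Things in the scene. Friction and masses are not known exactly. Their poses are not given: they have to be found in the camera images.
- empty_pan: Empty light-grey stack-nest pan, 0.13-0.23 kg, rim 158 x 64 mm, 60 tall; flat lip (15 long, 40 wide) juts from its +x end at rim height. Origin: centre of underside, below the rim's middle; x along it to the lip, z up. Upright side walls 64 apart at z 30-60: grip across these from above. Below, a hollow body 134 x 42, narrowed to 16 wide at x -43 to -17 and 42 to 67.
- loaded_pan: Pan like the empty one (same size, lip, origin, axes), loose, 0.3 kg, cast inside. Mouth 151 x 57 mm; in it 4 shelves, tops at z 52, 8 below the rim: 2 in the lip-end corners, 2 at x -37 to -23, inner edges 12 mm off the midline. A pan set in half-turned (lips opposite, origins in line) rests on them, underside at z 52, play 7.5 mm across, 8 along; lips at the same end, it drops to z 33.
- cast: Reddish partial plaster dental cast, 38 x 28 x 34 mm, lying loose in the loaded pan, about 12 mm from that pan's middle towards its lip; its top is about 37 mm above the counter. Origin: centre of its underside, z up.
- short_pan: Short light-grey pan without lip, 92 x 64 x 60 mm, standing on the counter as a bystander. Origin: centre of its underside, z up.
Not all that is in view belongs to the job. What is shaped like the empty_pan but green, purple or red is not meant.

How it is judged:
By the outcome, as a careful person would: the job done as asked, in the order asked, and still so for the second after the job is handed in, with the robot touching nothing.
It also fails if it takes over 37 s, if anything falls off the work surface, if the arm or the gripper's body presses on something with over 40 N, if the wrist force passes 120 N, or if a joint passes its speed limit or range.

## Working session

There is one attempt and no reset: what is moved stays moved. The work goes in short steps, Python scripts to look and compute and a tool call to move; the robot and the scene stay as the last step left them, time stands still between calls to the robot, and variables do not carry over. Pictures are saved under pics/ and viewed, and the job is handed in when it is done.

Besides the shell and the picture viewer there is one more tool, called after "Emit:" as a command line: name --argument value ..., lists and objects as JSON in quotes. arm_command: Moves the arm, as the interface text tells. Its arguments: {"type":"object","properties":{"targets":{"type":"array","items":{"type":"array","items":{"type":"array","items":{"type":"number"}}}}},"required":["targets"]}

```bash
ls; mkdir -p pics; python3 - <<'E'
from cell import ctrl
import cv2
for n in("scene","top"):
    f=ctrl.grab_frame(n); cv2.imwrite(f"pics/{n}0.png",f["img"]); print({k:v for k,v in f.items() if k!="img"})
print(ctrl.get_obs(), ctrl.pinch_z)
E
```

```text
pics
{'fx': 367.4948336805556, 'fy': 367.4948336805556, 'cx': 322.55514506924277, 'cy': 197.5747883261372, 'dist_coeffs': array([-0.005806,  0.      ,  0.      ,  0.      ,  0.      ]), 'pose': array([[ 8.88607974e-01, -3.78242342e-01,  2.59439010e-01,
         7.46659020e+02],
       [ 4.58544765e-01,  7.45682889e-01, -4.83418791e-01,
        -3.77016148e+02],
       [-1.06097744e-02,  5.48534192e-01,  8.36060807e-01,
         8.64907674e+02],
       [ 0.00000000e+00,  0.00000000e+00,  0.00000000e+00,
         1.00000000e+00]])}
{'fx': 443.4389878436358, 'fy': 443.4389878436358, 'cx': 323.5330921701554, 'cy': 200.17338197950733, 'dist_coeffs': array([-0.0824233,  0.       ,  0.       ,  0.       ,  0.       ]), 'pose': array([[ 2.32889415e-02,  9.87395458e-01, -1.56549784e-01,
         2.87163351e+02],
       [-9.99724619e-01,  2.25499624e-02, -6.49504417e-03,
         8.83642476e+01],
       [-2.88298537e-03,  1.56657936e-01,  9.87648713e-01,
         1.17623521e+03],
       [ 0.00000000e+00,  0.00000000e+00,  0.00000000e+00,
         1.00000000e+00]])}
{'t': 0.1, 'joint_pos': array([-1.30597214e+00,  3.20236415e-01,  1.56555132e+00, -5.88647389e-05,
        1.25738992e+00, -2.00029088e-02]), 'dq': array([-0.00027851, -0.00169847, -0.00154132,  0.0009631 ,  0.00062904,
        0.00071672]), 'joint_torque': array([ 6.36234131e-05, -4.13333631e+01, -2.32508790e+01,  7.28529179e-02,
        4.21567995e-02, -4.51069855e-05]), 'tool_pos': array([ 161.43393359, -551.40648855,  213.20172   ]), 'eef_rot': array([-3.14000685e+00,  2.42548473e-05,  2.84845305e-01]), 'ft_force': array([-0.32381374, -0.62999527,  0.08548168]), 'wrist_torque': array([-0.01052331,  0.01319042, -0.06204597]), 'opening': 91.3182839967056} 18.8
```

View pics/scene0.png

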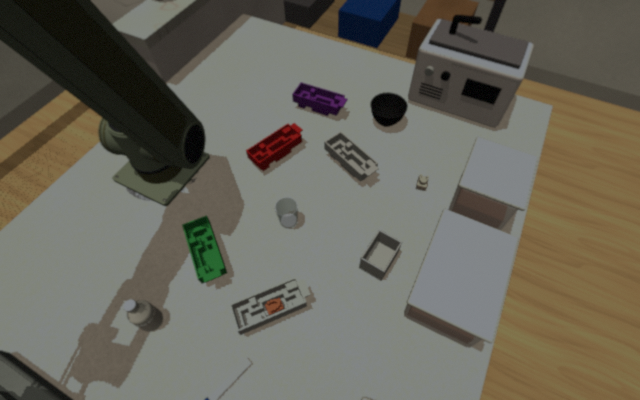

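View pics/top0.png

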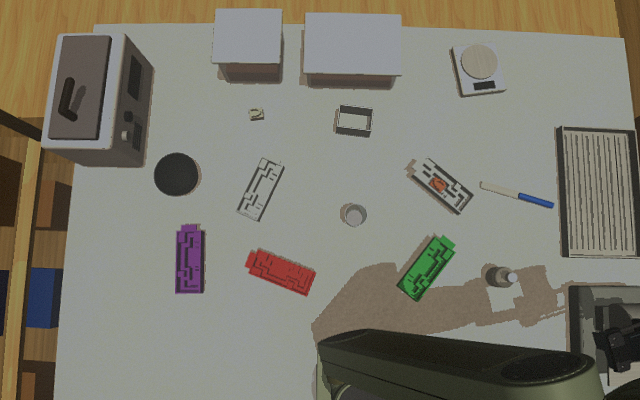

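The top view shows the empty pan near (261,190) and the loaded pan with its cast near (440,186). The short pan is at (354,121). I'll zoom in to find the lips.

```bash
python3 - <<'E'
import cv2,numpy as np
t=cv2.imread("pics/top0.png");s=cv2.imread("pics/scene0.png")
def z(i,x,y,w=100,h=75): return cv2.resize(i[y:y+h,x:x+w],None,fx=4,fy=4,interpolation=cv2.INTER_CUBIC)
o=np.vstack([np.hstack([z(t,212,150),z(t,392,150)]),np.hstack([z(s,305,120),z(s,222,270)])])
cv2.imwrite("pics/zoom0.png",o)
E
```

```text
(no output)
```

View pics/zoom0.png

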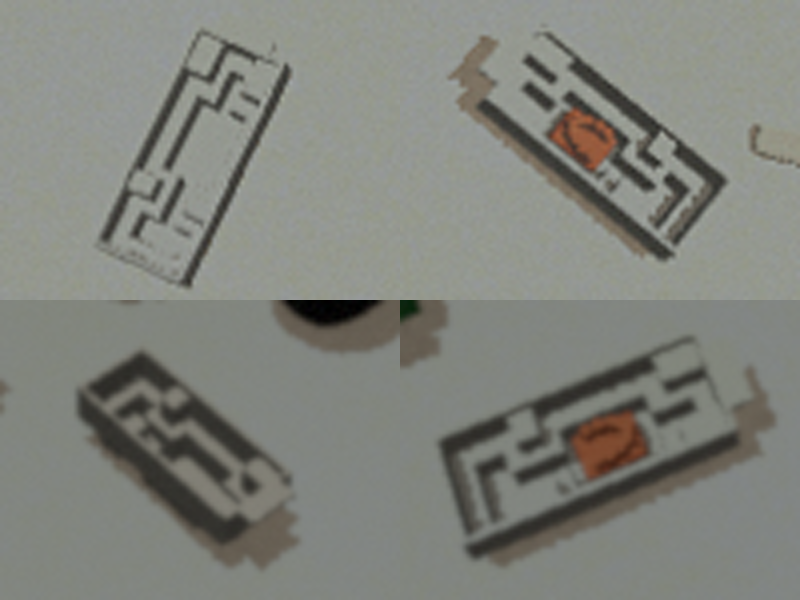

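```bash
python3 - <<'E'
import cv2,numpy as np
t=cv2.imread("pics/top0.png");s=cv2.imread("pics/scene0.png")
def z(i,x,y,w=80,h=60):
    c=i[y:y+h,x:x+w].astype(float)
    g=c.mean(2); g=np.clip((g-np.percentile(g,30)+30)*5,0,255) if 0 else np.clip((g-110)*4,0,255)
    print(np.percentile(c.mean(2),[5,25,50,75,95]))
    m=np.median(c.mean(2)); g=np.clip((c-m)*4+128,0,255).astype(np.uint8)
    return cv2.resize(g,None,fx=5,fy=5,interpolation=cv2.INTER_CUBIC)
o=np.vstack([np.hstack([z(t,222,150),z(t,400,155)]),np.hstack([z(s,310,125),z(s,230,275)])])
cv2.imwrite("pics/zoom1.png",o)
E
```

```text
[ 77.65       146.66666667 148.33333333 149.66666667 151.66666667]
[ 59.31666667 121.25       147.33333333 149.33333333 151.66666667]
[ 49.66666667  97.91666667 129.66666667 130.66666667 131.66666667]
[ 49.66666667  90.         125.33333333 130.33333333 131.66666667]
```

View pics/zoom1.png

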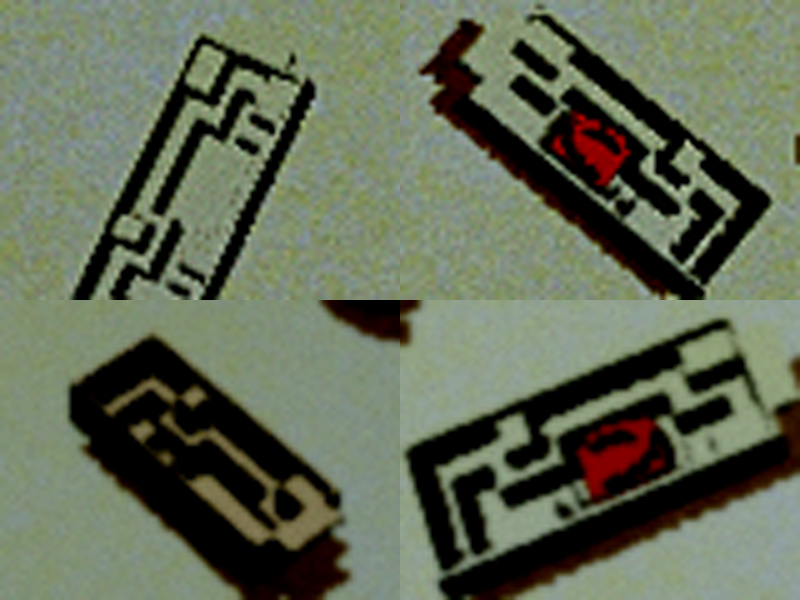

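Only the vertical wall faces read dark; the rim tops merge with the counter. I'll rectify each view onto the plane z=60 so I can measure the rim edges in mm.

```bash
cat > h.py <<'E'
import cv2,numpy as np
from cell import ctrl
def proj(f,P):
    T=np.linalg.inv(f["pose"]);p=P@T[:3,:3].T+T[:3,3]; p=p*[1,-1,-1]
    K=np.array([[f["fx"],0,f["cx"]],[0,f["fy"],f["cy"]],[0,0,1.]])
    return cv2.projectPoints(p.reshape(-1,1,3),np.zeros(3),np.zeros(3),K,np.array(f["dist_coeffs"]))[0].reshape(-1,2)
def ray(f,uv,z):
    K=np.array([[f["fx"],0,f["cx"]],[0,f["fy"],f["cy"]],[0,0,1.]])
    n=cv2.undistortPoints(np.array(uv,float).reshape(-1,1,2),K,np.array(f["dist_coeffs"])).reshape(-1,2)
    d=np.c_[n[:,0],-n[:,1],-np.ones(len(n))]@f["pose"][:3,:3].T; c=f["pose"][:3,3]
    return c+d*((z-c[2])/d[:,2])[:,None]
def rect(f,c,yaw,z,L=240,W=130,s=1.6):
    # patch: col = along pan x (yaw), row = -pan y ; s px/mm
    u=(np.arange(int(L*s))-L*s/2)/s; v=-(np.arange(int(W*s))-W*s/2)/s
    U,V=np.meshgrid(u,v); X=c[0]+U*np.cos(yaw)-V*np.sin(yaw); Y=c[1]+U*np.sin(yaw)+V*np.cos(yaw)
    m=proj(f,np.c_[X.ravel(),Y.ravel(),np.full(X.size,z)]).reshape(*X.shape,2).astype(np.float32)
    o=cv2.remap(f["img"],m[...,0],m[...,1],cv2.INTER_CUBIC)
    return o
def grid(o,s=1.6):
    o=o.copy();h,w=o.shape[:2]
    for d in range(-120,121,10):
        x=int(w/2+d*s)
        if 0<=x<w: cv2.line(o,(x,0),(x,4 if d%50 else 10),(0,0,255),1)
        y=int(h/2-d*s)
        if 0<=y<h: cv2.line(o,(0,y),(4 if d%50 else 10,y),(0,0,255),1)
    return o
E
python3 - <<'E'
from h import *
ft=ctrl.grab_frame("top");fs=ctrl.grab_frame("scene")
uv=lambda x,y,ox,oy,k:(x/k+ox-.4,y/k+oy-.4)
# empty: outer edge right long side rim, bottom of mouth etc (zoom0)
pts=[uv(100,245,212,150,4),uv(200,30,212,150,4),uv(187,285,212,150,4),uv(290,68,212,150,4)]
E_=ray(ft,pts,60);print(E_)
pl=[uv(540,32,192+0,150,4),uv(725,180,192,150,4)]  # loaded zoom x offset: 392-100
pl=[uv(540-400,32,392,150,4),uv(725-400,180,392,150,4),uv(665-400,255,392,150,4),uv(485-400,100,392,150,4)]
L_=ray(ft,pl,60);print(L_)
E
```

```text
[[431.49234932 316.57086054  60.        ]
 [573.60908922 259.07751751  60.        ]
 [407.24322616 259.73208123  60.        ]
 [549.56006565 199.59174387  60.        ]]
[[ 582.26828666 -169.61412998   60.        ]
 [ 487.40864895 -288.48036013   60.        ]
 [ 437.86071436 -248.07483075   60.        ]
 [ 536.14783789 -133.13489821   60.        ]]
```

```bash
python3 - <<'E'
from h import *
ft=ctrl.grab_frame("top");fs=ctrl.grab_frame("scene")
r=[]
for c,y in(((490,258),np.radians(-22.4)),((511,-210),np.radians(50.5))):
    r.append(np.vstack([grid(rect(f,c,y,60)) for f in(ft,fs)]))
o=np.clip((np.hstack(r).astype(float)-60)*1.8,0,255).astype(np.uint8)
print(o.shape);cv2.imwrite("pics/r0.png",o)
E
```

```text
(416, 768, 3)
```

View pics/r0.png

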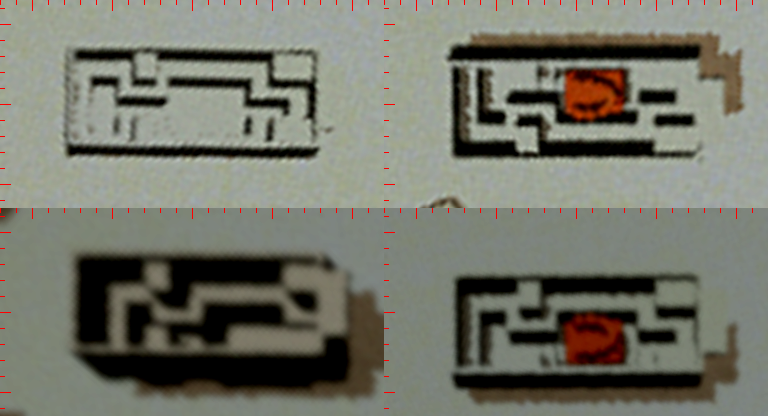

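```bash
cat >> h.py <<'E'
def edges(f,c,yaw,z,pos,along,lo,hi,w=8,half=None):
    """profile across at pan coordinate pos (mean over +-w), along='v' or 'u'; returns crossings"""
    s=4;o=rect(f,c,yaw,z,240,130,s).astype(float).min(2);h,wd=o.shape
    if along=='v':
        x=int(wd/2+pos*s);p=o[:,x-w*s:x+w*s].mean(1)[::-1];co=(np.arange(h)-h/2+1)/s
    else:
        y=int(h/2-pos*s);p=o[y-w*s:y+w*s].mean(0);co=(np.arange(wd)-wd/2)/s
    m=(co>lo)&(co<hi);p=p[m];co=co[m];t=(p.max()+p.min())/2 if half is None else half
    r=[]
    for i in range(len(p)-1):
        if (p[i]-t)*(p[i+1]-t)<0: r.append((round(float(co[i]+(t-p[i])/(p[i+1]-p[i])/s),1),'D' if p[i+1]<p[i] else 'L'))
    return r
E
python3 - <<'E'
from h import *
ft=ctrl.grab_frame("top");fs=ctrl.grab_frame("scene")
for nm,c,y in(("E",(490,258),np.radians(-22.4)),("L",(511,-210),np.radians(50.5))):
  for fn,f in(("top",ft),("scene",fs)):
    print(nm,fn)
    for p in(-60,-45,-10,10,30): print(' v@',p,edges(f,c,y,60,p,'v',-62,62,4))
    for p in(-20,-10,0,10,20): print(' u@',p,edges(f,c,y,60,p,'u',-110,110,3))
E
```

```text
E top
 v@ -60 [(-31.6, 'D'), (-25.9, 'L'), (11.7, 'D'), (17.1, 'L'), (27.5, 'D'), (34.2, 'L')]
 v@ -45 [(-32.2, 'D'), (-26.2, 'L'), (-0.5, 'D'), (4.5, 'L'), (27.6, 'D'), (34.2, 'L')]
 v@ -10 [(-32.6, 'D'), (-26.6, 'L'), (11.1, 'D'), (16.7, 'L'), (27.4, 'D'), (34.2, 'L')]
 v@ 10 [(-32.3, 'D'), (-26.6, 'L'), (10.7, 'D'), (16.4, 'L'), (27.0, 'D'), (33.9, 'L')]
 v@ 30 [(-32.9, 'D'), (-27.1, 'L'), (10.0, 'D'), (15.9, 'L'), (26.5, 'D'), (33.5, 'L')]
 u@ -20 [(-78.8, 'D'), (-78.7, 'L'), (-38.5, 'D'), (-36.3, 'L'), (46.0, 'D'), (50.4, 'L'), (75.3, 'D'), (76.8, 'L')]
 u@ -10 [(-48.6, 'D'), (-45.9, 'L'), (-37.1, 'D'), (-36.3, 'L'), (33.0, 'D'), (37.1, 'L'), (47.4, 'D'), (50.7, 'L'), (73.1, 'D'), (77.2, 'L')]
 u@ 0 [(-46.6, 'D'), (-17.5, 'L'), (32.9, 'D'), (60.6, 'L'), (72.1, 'D'), (77.0, 'L')]
 u@ 10 [(-48.6, 'D'), (-46.7, 'L'), (25.8, 'D'), (28.2, 'L'), (30.8, 'D'), (36.6, 'L'), (55.1, 'D'), (59.1, 'L'), (69.2, 'D'), (77.2, 'L')]
 u@ 20 [(-38.5, 'D'), (-34.9, 'L'), (46.8, 'D'), (51.0, 'L'), (75.1, 'D'), (77.2, 'L')]
E scene
 v@ -60 [(-37.5, 'D'), (-24.3, 'L'), (-20.8, 'D'), (35.6, 'L')]
 v@ -
[... 2235 characters left out ...]
'), (11.6, 'D'), (22.3, 'L')]
 v@ 10 [(-48.8, 'D'), (-39.0, 'L'), (-32.4, 'D'), (0.6, 'L'), (12.4, 'D'), (21.9, 'L')]
 v@ 30 [(-53.1, 'D'), (-38.1, 'L'), (-31.7, 'D'), (-12.7, 'L'), (-8.5, 'D'), (1.1, 'L'), (11.7, 'D'), (22.5, 'L')]
 u@ -20 [(-74.8, 'D'), (-68.2, 'L'), (-60.1, 'D'), (-54.9, 'L'), (-7.7, 'D'), (31.2, 'L')]
 u@ -10 [(-74.7, 'D'), (-67.9, 'L'), (-60.0, 'D'), (-54.4, 'L'), (-11.9, 'D'), (29.0, 'L')]
 u@ 0 [(-75.5, 'D'), (-66.7, 'L'), (-59.9, 'D'), (-44.8, 'L'), (-35.5, 'D'), (-17.4, 'L'), (-11.5, 'D'), (37.5, 'L'), (49.6, 'D'), (75.2, 'L')]
 u@ 10 [(-75.6, 'D'), (-65.0, 'L'), (-63.2, 'D'), (-22.5, 'D'), (-15.8, 'L')]
 u@ 20 [(-75.1, 'D'), (-35.2, 'L'), (-26.2, 'D'), (51.1, 'L')]
```

Emit:
arm_command --targets '[[[54.8, -68.9, 3, 0, 0, -2.455, 0], [54.8, -68.9, 3, 0, 0, -2.455, 0], [54.8, -68.9, 3, 0, 0, -2.455, 0], [54.8, -68.9, 3, 0, 0, -2.455, 0], [54.8, -68.9, 3, 0, 0, -2.455, 0], [54.8, -68.9, 3, 0, 0, -2.455, 0], [54.8, -68.9, 3, 0, 0, -2.455, 0], [54.8, -68.9, 3, 0, 0, -2.455, 0], [54.8, -68.9, 3, 0, 0, -2.455, 0], [54.8, -68.9, 3, 0, 0, -2.455, 0], [54.8, -68.9, 3, 0, 0, -2.455, 0], [54.8, -68.9, 3, 0, 0, -2.455, 0], [54.8, -68.9, 3, 0, 0, -2.455, 0], [54.8, -68.9, 3, 0, 0, -2.455, 0], [54.8, -68.9, 3, 0, 0, -2.455, 0], [54.8, -68.9, 3, 0, 0, -2.455, 0], [54.8, -68.9, 3, 0, 0, -2.455, 0], [54.8, -68.9, 3, 0, 0, -2.455, 0], [54.8, -68.9, 3, 0, 0, -2.455, 0], [54.8, -68.9, 3, 0, 0, -2.455, 0]]]'

```text
t: 2.4
tool_pos: [493.5, 263.4, 183.4]
eef_rot: [-3.14, -0.001, 2.741]
ft_force: [-0.7, -0.0, -0.0]
opening: 91.0
```

Emit:
arm_command --targets '[[[0, 0, 3, 0, 0, 0, 0], [0, 0, 6, 0, 0, 0, 0], [0, 0, 9, 0, 0, 0, 0], [0, 0, 11.5, 0, 0, 0, 0], [0, 0, 13.5, 0, 0, 0, 0], [0, 0, 15, 0, 0, 0, 0], [0, 0, 15.8, 0, 0, 0, 0], [0, 0, 15.8, 0, 0, 0, 0]]]'

```text
t: 3.2
tool_pos: [493.1, 262.0, 25.5]
eef_rot: [-3.14, -0.001, 2.739]
ft_force: [-0.5, -0.0, 0.3]
opening: 91.6
```

```bash
python3 - <<'E'
from h import *
o=[]
for n in("scene","top"):
    f=ctrl.grab_frame(n); p=proj(f,np.array([[494,263,40.]]))[0].astype(int); x,y=max(p[0]-60,0),max(p[1]-70,0)
    o.append(cv2.resize(f["img"][y:y+130,x:x+120],(390,422)))
cv2.imwrite("pics/g1.png",np.hstack(o)); print(ctrl.get_obs()["tool_pos"],ctrl.get_obs()["ft_force"])
E
```

```text
[494.3141078  262.96488248  26.73090451] [ 0.03973064  0.51692893 -0.43253248]
```

View pics/g1.png

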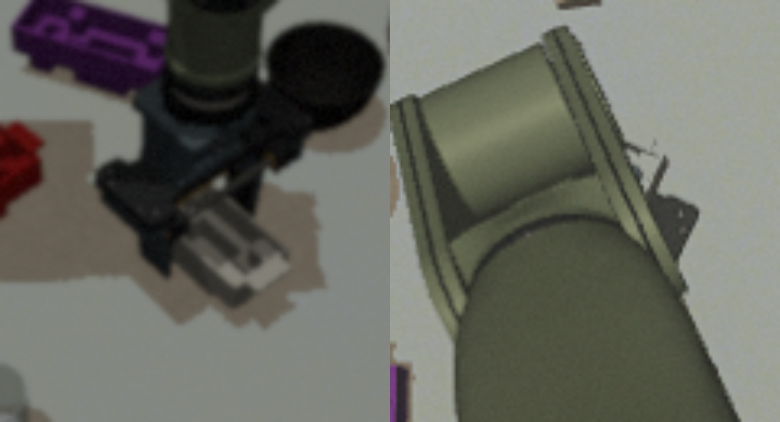

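The scene view (left) shows the fingers straddling the pan's long sides, with the bowl clear behind. I'll close the gripper.

Emit:
arm_command --targets '[[[0, 0, 0, 0, 0, 0, 0.5], [0, 0, 0, 0, 0, 0, 1], [0, 0, 0, 0, 0, 0, 1], [0, 0, 0, 0, 0, 0, 1], [0, 0, 0, 0, 0, 0, 1], [0, 0, 0, 0, 0, 0, 1], [0, 0, 0, 0, 0, 0, 1], [0, 0, 0, 0, 0, 0, 1]]]'

```text
t: 4.1
tool_pos: [494.0, 263.4, 26.2]
eef_rot: [3.141, 0.0, 2.74]
ft_force: [-1.6, -0.4, 4.9]
opening: 63.4
```

Emit:
arm_command --targets '[[[0, 0, -0.5, 0, 0, 0, 1], [0, 0, -2, 0, 0, 0, 1], [0, 0, -4, 0, 0, 0, 1], [0, 0, -7, 0, 0, 0, 1], [0, 0, -10, 0, 0, 0, 1], [0, 0, -13, 0, 0, 0, 1], [0, 0, -15, 0, 0, 0, 1], [0, 0, -16, 0, 0, 0, 1], [0, 0, -16, 0, 0, 0, 1]]]'

```text
t: 5.0
tool_pos: [494.4, 263.6, 186.7]
eef_rot: [3.14, 0.001, 2.74]
ft_force: [0.3, 0.1, -0.9]
opening: 64.1
```

Emit:
arm_command --targets '[[[-0.2, -0.4, 0, 0, 0, 0.02, 1], [-0.8, -1.7, 0, 0, 0, 0.07, 1], [-1.8, -3.9, 0, 0, 0, 0.17, 1], [-3.1, -6.5, 0, 0, 0, 0.28, 1], [-4.5, -9.5, 0, 0, 0, 0.41, 1], [-5.9, -12.5, 0, 0, 0, 0.54, 1], [-7.4, -15.5, 0, 0, 0, 0.67, 1], [-8.8, -18.5, 0, 0, 0, 0.8, 1], [-10.3, -21.6, 0, 0, 0, 0.93, 1], [-11.7, -24.6, 0, 0, 0, 1.06, 1], [-13.1, -27.6, 0, 0, 0, 1.19, 1], [-14.6, -30.6, 0, 0, 0, 1.32, 1], [-16, -33.6, 0, 0, 0, 1.45, 1], [-17.4, -36.6, 0, 0, 0, 1.58, 1], [-18.7, -39.2, 0, 0, 0, 1.69, 1], [-19.7, -41.4, 0, 0, 0, 1.78, 1], [-20.3, -42.7, 0, 0, 0, 1.835, 1], [-20.5, -43.1, 0, 0, 0, 1.853, 1], [-20.5, -43.1, 0, 0, 0, 1.853, 1]]]'

```text
t: 6.9
tool_pos: [513.1, -214.0, 185.0]
eef_rot: [-3.14, 0.001, 0.885]
ft_force: [-0.4, 0.1, -1.0]
opening: 63.7
```

```bash
python3 - <<'E'
from h import *
o=[]
for n in("scene","top"):
    f=ctrl.grab_frame(n); cv2.imwrite(f"pics/{n}1.png",f["img"]);p=proj(f,np.array([[514,-214,100.]]))[0].astype(int); x,y=max(p[0]-80,0),max(p[1]-90,0)
    o.append(cv2.resize(f["img"][y:y+180,x:x+160],(400,450)))
cv2.imwrite("pics/p1.png",np.hstack(o)); print(ctrl.get_obs())
E
```

```text
{'t': 7.0, 'joint_pos': array([-4.13990698e-01,  3.10043769e-01,  1.65325997e+00,  2.34207288e-04,
        1.17973148e+00,  2.69657888e-01]), 'dq': array([ 0.01335759, -0.00543417, -0.00420347, -0.00143002,  0.00056959,
        0.00064942]), 'joint_torque': array([-5.05549237e-01, -4.04053366e+01, -2.29690361e+01,  3.51537263e-02,
        7.09107873e-03,  4.38747709e-03]), 'tool_pos': array([ 513.43268313, -212.95360759,  185.43270292]), 'eef_rot': array([-3.14014456e+00,  1.75728569e-04,  8.87058438e-01]), 'ft_force': array([-0.01052002, -0.49862755, -2.29325036]), 'wrist_torque': array([-0.03878113, -0.03399547, -0.08893073]), 'opening': 63.56038449160878}
```

View pics/p1.png

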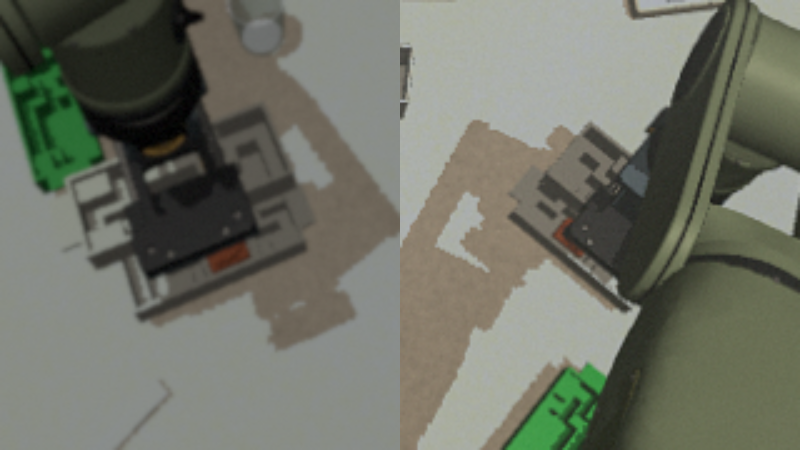

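The scene view shows the held pan above the loaded pan, its lip at the lower-left end, opposite the lower lip. I'll measure where the held rim sits in the grip at z≈220.

```bash
python3 - <<'E'
from h import *
y=np.radians(50.8); r=[]
for n in("top","scene"):
    f=ctrl.grab_frame(n); r.append(np.hstack([grid(rect(f,(514.6,-214),y,z)) for z in(220,60)]))
o=np.clip((np.vstack(r).astype(float)-40)*1.8,0,255).astype(np.uint8)
cv2.imwrite("pics/r1.png",o)
E
```

```text
(no output)
```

View pics/r1.png

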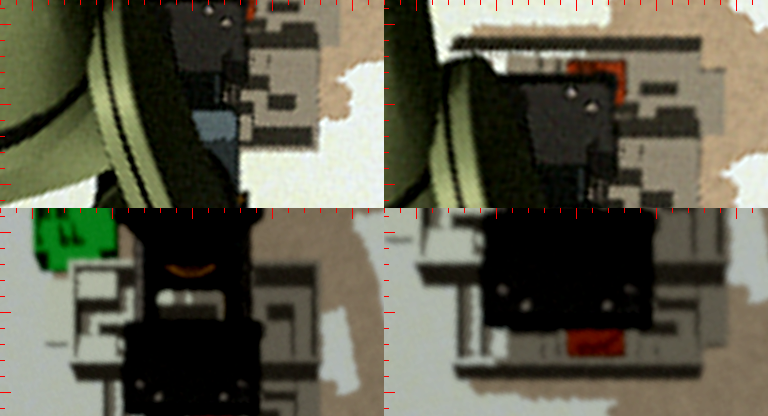

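Emit:
arm_command --targets '[[[0, 0, 0.5, 0, 0, 0, 1], [0, 0, 1.5, 0, 0, 0, 1], [0, 0, 3, 0, 0, 0, 1], [0, 0, 5, 0, 0, 0, 1], [0, 0, 7, 0, 0, 0, 1], [0, 0, 8, 0, 0, 0, 1], [0, 0, 8.6, 0, 0, 0, 1], [0, 0, 8.6, 0, 0, 0, 1], [0, 0, 8.6, 0, 0, 0, 1]]]'

```text
t: 8.0
tool_pos: [514.6, -213.7, 100.6]
eef_rot: [3.14, -0.0, 0.887]
ft_force: [-0.0, 0.0, -1.1]
opening: 64.0
```

```bash
python3 - <<'E'
from h import *
y=np.radians(50.8); r=[]
zs=(134,60)
F={n:ctrl.grab_frame(n) for n in("top","scene")}
import pickle;pickle.dump(F,open("F.pkl","wb"))
for n,f in F.items(): r.append(np.hstack([grid(rect(f,(514.6,-214),y,z)) for z in zs]))
o=np.clip((np.vstack(r).astype(float)-40)*1.8,0,255).astype(np.uint8)
cv2.imwrite("pics/r2.png",o)
ob=ctrl.get_obs();print(ob["tool_pos"],ob["eef_rot"],ob["ft_force"])
for n,f in F.items():
  print(n,134)
  for p in(-70,-60,-50,50,60,70): print(' v@',p,edges(f,(514.6,-214),y,134,p,'v',-62,62,3))
  for p in(-20,-10,0,10,20): print(' u@',p,edges(f,(514.6,-214),y,134,p,'u',-110,110,3))
E
```

```text
[ 514.67432257 -213.78490164  100.87756385] [ 3.13958343e+00 -5.02307058e-04  8.86793166e-01] [ 0.38988779 -0.01452204 -1.08734836]
top 134
 v@ -70 [(-39.1, 'D')]
 v@ -60 [(-34.8, 'D')]
 v@ -50 [(6.2, 'D')]
 v@ 50 [(-40.6, 'D')]
 v@ 60 [(-40.5, 'D')]
 v@ 70 [(-40.4, 'D')]
 u@ -20 [(-51.0, 'L'), (-43.8, 'D'), (-36.8, 'L'), (-29.7, 'D'), (31.9, 'L'), (35.0, 'D'), (78.0, 'L')]
 u@ -10 [(-52.2, 'L'), (-46.7, 'D'), (-39.7, 'L'), (-32.1, 'D'), (40.6, 'L'), (42.1, 'D'), (51.5, 'D'), (55.6, 'L'), (55.8, 'D'), (65.8, 'L'), (67.6, 'D'), (78.2, 'L')]
 u@ 0 [(-51.1, 'L'), (-48.3, 'D'), (-41.3, 'L'), (-34.0, 'D'), (38.9, 'L'), (45.9, 'D'), (65.3, 'L')]
 u@ 10 [(-102.0, 'D'), (-44.0, 'L'), (-34.6, 'D'), (47.6, 'L')]
 u@ 20 [(-101.8, 'D'), (-45.0, 'L'), (-36.1, 'D'), (35.5, 'L')]
scene 134
 v@ -70 [(-42.6, 'D'), (-32.4, 'L'), (-14.3, 'D'), (8.4, 'L'), (25.2, 'D'), (27.4, 'L'), (44.7, 'D')]
 v@ -60 [(-54.4, 'L'), (-52.3, 'D'), (-32.8, 'L'), (0.3, 'D'), (8.2, 'L'), (25.8, 'D'), (27.5, 'L'), (45.5, 'D')]
 v@ -50 [(-32.6, 'L'), (-14.7, 'D'), (-7.1, 'L'), (0.6, 'D'), (8.8, 'L'), (24.6, 'D'), (27.9, 'L'), (50.1, 'D'), (53.1, 'L'), (54.3, 'D')]
 v@ 50 [(-55.1, 'L'), (-43.2, 'D'), (-31.8, 'L'), (-4.1, 'D'), (6.4, 'L'), (15.8, 'D'), (28.9, 'L')]
 v@ 60 [(-55.3, 'L'), (-42.8, 'D'), (-31.8, 'L'), (-4.3, 'D'), (6.3, 'L'), (16.0, 'D'), (28.8, 'L')]
 v@ 70 [(-55.5, 'L'), (-43.2, 'D'), (-31.6, 'L'), (16.1, 'D'), (28.8, 'L')]
 u@ -20 [(-41.8, 'D'), (44.0, 'L'), (60.9, 'D'), (65.6, 'L'), (73.4, 'D'), (78.8, 'L')]
 u@ -10 [(-73.1, 'D'), (-68.4, 'L'), (-57.7, 'D'), (-19.5, 'L'), (-6.7, 'D'), (47.6, 'L'), (60.9, 'D'), (65.0, 'L'), (73.0, 'D'), (78.4, 'L')]
 u@ 0 [(-73.1, 'D'), (-65.3, 'L'), (-34.0, 'D'), (39.6, 'L'), (44.8, 'D'), (66.2, 'L'), (73.0, 'D'), (78.1, 'L')]
 u@ 10 [(-46.9, 'D'), (-44.6, 'L'), (-34.0, 'D'), (39.5, 'L'), (73.3, 'D'), (78.1, 'L')]
 u@ 20 [(-46.9, 'D'), (78.1, 'L')]
```

View pics/r2.png

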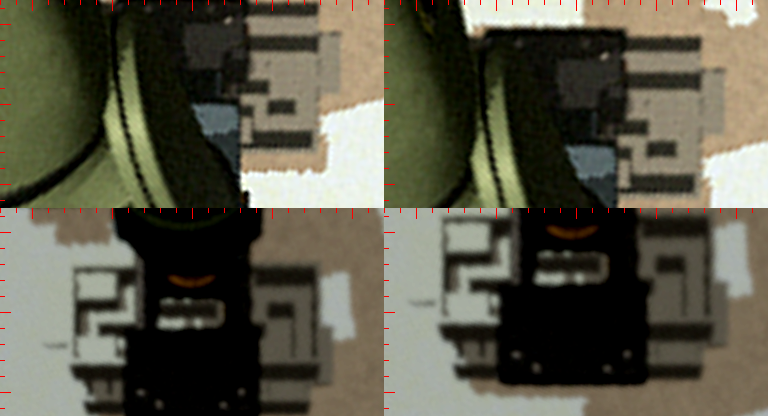

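```bash
python3 - <<'E'
from h import *
import pickle;F=pickle.load(open("F.pkl","rb"))
f=F["top"];y=np.radians(50.8);c=(514.6,-214)
for z in(134,60):
  print(z)
  for p in(45,50,55,60,65,70): print(' v@',p,[edges(f,c,y,z,p,'v',a,b,3) for a,b in((-35,-16),(24,48))] if z==134 else edges(f,c,y,z,p,'v',15,50,3,75))
  for p in(38,-22): print(p,edges(f,c,y,z,p,'u',60,90,1))
E
```

```text
134
 v@ 45 [[(-27.7, 'D'), (-16.7, 'L')], [(33.0, 'D'), (42.9, 'L')]]
 v@ 50 [[(-27.7, 'D'), (-16.5, 'L')], [(33.1, 'D'), (42.9, 'L')]]
 v@ 55 [[(-27.6, 'D'), (-16.3, 'L')], [(33.0, 'D'), (43.2, 'L')]]
 v@ 60 [[(-27.8, 'D'), (-16.5, 'L')], [(32.8, 'D'), (43.0, 'L')]]
 v@ 65 [[(-27.8, 'D'), (-16.5, 'L')], [(32.8, 'D'), (43.0, 'L')]]
 v@ 70 [[(-27.5, 'D'), (-16.3, 'L')], [(33.0, 'D'), (43.1, 'L')]]
38 [(79.0, 'L')]
-22 [(81.9, 'L')]
60
 v@ 45 [(19.5, 'L'), (33.4, 'D'), (41.6, 'L')]
 v@ 50 [(19.6, 'L'), (33.4, 'D'), (41.6, 'L')]
 v@ 55 [(19.7, 'L'), (33.5, 'D'), (42.0, 'L')]
 v@ 60 [(19.3, 'L'), (33.5, 'D'), (41.6, 'L')]
 v@ 65 [(19.4, 'L'), (33.2, 'D'), (41.5, 'L')]
 v@ 70 [(19.5, 'L'), (33.2, 'D'), (41.8, 'L')]
38 [(78.0, 'L')]
-22 [(62.9, 'L'), (74.6, 'D'), (79.6, 'L')]
```

Relative to the lower pan, the held pan sits about +1.2 mm along and 0–0.8 mm across, with yaw within 0.4°, so I'll correct x and lower it slowly.

Emit:
arm_command --targets '[[[-0.1, 0, 0, 0, 0, 0, 1], [-0.12, 0, 0, 0, 0, 0, 1], [-0.12, 0, 0.4, 0, 0, 0, 1], [-0.12, 0, 0.8, 0, 0, 0, 1], [-0.12, 0, 1.1, 0, 0, 0, 1], [-0.12, 0, 1.4, 0, 0, 0, 1], [-0.12, 0, 1.6, 0, 0, 0, 1], [-0.12, 0, 1.8, 0, 0, 0, 1], [-0.12, 0, 1.9, 0, 0, 0, 1], [-0.12, 0, 2.0, 0, 0, 0, 1], [-0.12, 0, 2.0, 0, 0, 0, 1]]]'

```text
t: 9.2
tool_pos: [513.2, -214.4, 79.9]
eef_rot: [-3.142, 0.0, 0.887]
ft_force: [-0.2, 0.4, -1.2]
opening: 63.8
```

Emit:
arm_command --targets '[[[0, 0, 0.05, 0, 0, 0, 1], [0, 0, 0.1, 0, 0, 0, 1], [0, 0, 0.15, 0, 0, 0, 1], [0, 0, 0.15, 0, 0, 0, 1]]]'

```text
t: 9.6
tool_pos: [513.2, -214.4, 78.4]
eef_rot: [3.142, 0.0, 0.887]
ft_force: [-0.1, -0.5, -1.6]
opening: 64.1
```

Emit:
arm_command --targets '[[[0, 0, 0.05, 0, 0, 0, 1], [0, 0, 0.1, 0, 0, 0, 1], [0, 0, 0.1, 0, 0, 0, 1]]]'

```text
t: 9.9
tool_pos: [513.3, -214.4, 78.2]
eef_rot: [3.141, -0.0, 0.887]
ft_force: [-1.4, 0.8, 5.3]
opening: 63.6
```

Contact at TCP z≈78 (6–7 N of lift) matches the shelf height; resting on the rim would have shown at about 86. I'll check a picture before releasing.

```bash
python3 - <<'E'
from h import *
o=[]
for n in("scene","top"):
    f=ctrl.grab_frame(n);p=proj(f,np.array([[514,-214,80.]]))[0].astype(int); x,y=max(p[0]-65,0),max(p[1]-60,0)
    o.append(cv2.resize(f["img"][y:y+120,x:x+120],(400,400),interpolation=cv2.INTER_CUBIC))
cv2.imwrite("pics/p3.png",np.hstack(o))
E
```

```text
(no output)
```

View pics/p3.png

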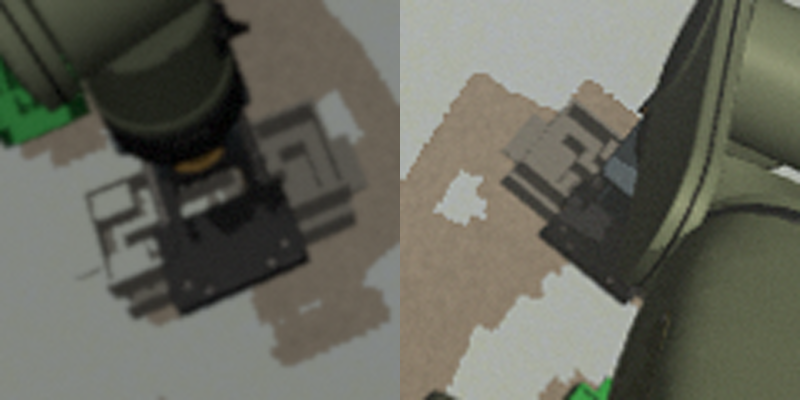

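Both views show the upper pan parallel and nested on the lower one, so I'll release.

Emit:
arm_command --targets '[[[0, 0, -0.03, 0, 0, 0, 0.25], [0, 0, -0.03, 0, 0, 0, 0.15], [0, 0, -0.03, 0, 0, 0, 0], [0, 0, -0.03, 0, 0, 0, 0], [0, 0, -0.03, 0, 0, 0, 0], [0, 0, -0.03, 0, 0, 0, 0]]]'

```text
t: 10.6
tool_pos: [513.3, -214.5, 77.6]
eef_rot: [-3.142, 0.0, 0.887]
ft_force: [-0.1, 0.5, 0.4]
opening: 91.1
```

Emit:
arm_command --targets '[[[0, 0, -0.5, 0, 0, 0, 0], [0, 0, -2, 0, 0, 0, 0], [0, 0, -5, 0, 0, 0, 0], [0, 0, -9, 0, 0, 0, 0], [0, 0, -13, 0, 0, 0, 0], [3, -2, -15, 0, 0, 0, 0], [6, -5, -15, 0, 0, 0, 0], [9, -7, -15, 0, 0, 0, 0], [12, -10, -15, 0, 0, 0, 0], [15, -12, -15, 0, 0, 0, 0], [18, -15, -15, 0, 0, 0, 0], [21, -17, -15, 0, 0, 0, 0], [24, -20, -15, 0, 0, 0, 0], [26, -21, -15, 0, 0, 0, 0], [27, -22, -15, 0, 0, 0, 0], [27, -22, -15, 0, 0, 0, 0]]]'

```text
t: 12.2
tool_pos: [513.1, 135.0, 227.8]
eef_rot: [-3.142, 0.0, 0.889]
ft_force: [0.1, -0.5, 0.6]
opening: 91.0
```

```bash
python3 - <<'E'
from h import *
o=[];r=[]
for n in("scene","top"):
    f=ctrl.grab_frame(n);cv2.imwrite(f"pics/{n}4.png",f["img"]);p=proj(f,np.array([[514,-214,80.]]))[0].astype(int); x,y=max(p[0]-50,0),max(p[1]-40,0)
    o.append(cv2.resize(f["img"][y:y+80,x:x+100],(400,320),interpolation=cv2.INTER_CUBIC))
    c=(514.6,-214);a=np.radians(50.8)
    r.append(cv2.resize(rect(f,c,a,112),(400,216)))
    for z in(112,60):
      print(n,z)
      for q in(-60,0,60): print(' v',q,edges(f,c,a,z,q,'v',-55,55,4))
      for q in(-10,0,20): print(' u',q,edges(f,c,a,z,q,'u',-110,110,3))
cv2.imwrite("pics/p4.png",np.vstack([np.hstack(o),np.hstack(r)]));print(ctrl.get_obs()["t"])
E
```

```text
scene 112
 v -60 [(-32.4, 'L'), (-11.8, 'D'), (-9.2, 'L'), (1.1, 'D'), (8.6, 'L'), (25.9, 'D'), (28.2, 'L')]
 v 0 [(-32.3, 'L'), (-2.6, 'D'), (6.3, 'L'), (17.1, 'D'), (28.3, 'L')]
 v 60 [(-32.0, 'L'), (-2.8, 'D'), (5.8, 'L'), (17.1, 'D'), (28.5, 'L')]
 u -10 [(-75.2, 'D'), (-66.8, 'L'), (-60.3, 'D'), (-30.5, 'L'), (14.9, 'D'), (48.4, 'L'), (80.6, 'D'), (84.2, 'L')]
 u 0 [(-65.2, 'L'), (-36.3, 'D'), (14.0, 'L'), (45.5, 'D'), (62.3, 'L')]
 u 20 [(-74.4, 'D'), (-73.5, 'L'), (-49.1, 'D'), (23.0, 'L'), (37.2, 'D'), (75.6, 'L')]
scene 60
 v -60 [(-48.1, 'D'), (-15.0, 'L'), (4.6, 'D'), (12.6, 'L'), (20.5, 'D'), (28.7, 'L'), (47.2, 'D'), (49.6, 'L')]
 v 0 [(-45.3, 'D'), (-15.0, 'L'), (16.8, 'D'), (26.1, 'L'), (37.8, 'D'), (49.6, 'L')]
 v 60 [(-47.8, 'D'), (-14.8, 'L'), (16.2, 'D'), (26.3, 'L'), (37.5, 'D'), (50.1, 'L')]
 u -10 [(-81.4, 'D'), (-80.6, 'L'), (-53.6, 'D'), (-47.8, 'L'), (-39.9, 'D'), (-34.9, 'L'), (40.1, 'D'), (41.3, 'L'), (77.7, 'D'), (79.6, 'L'), (82.8, 'D'), (90.4, 'L'), (95.2, 'D'), (100.0, 'L')]
 u 0 [(-82.6, 'D'), (-78.3, 'L'), (-53.6, 'D'), (-52.7, 'L'), (63.8, 'D'), (65.
[... 793 characters left out ...]
.5, 'L'), (92.8, 'D')]
top 60
 v -60 [(-46.1, 'D'), (-42.3, 'L'), (-26.4, 'D'), (-18.0, 'L'), (-10.7, 'D'), (-1.7, 'L'), (17.6, 'D'), (47.9, 'L')]
 v 0 [(-46.2, 'D'), (-34.9, 'L'), (-24.1, 'D'), (-14.9, 'L'), (17.4, 'D'), (48.1, 'L')]
 v 60 [(-46.4, 'D'), (-35.0, 'L'), (-23.6, 'D'), (-15.4, 'L'), (17.2, 'D'), (47.4, 'L')]
 u -10 [(-85.5, 'D'), (-75.3, 'L'), (-68.3, 'D'), (-35.6, 'L'), (12.4, 'D'), (48.5, 'L'), (77.6, 'D'), (86.8, 'L'), (94.3, 'D'), (98.3, 'L')]
 u 0 [(-86.0, 'D'), (-81.4, 'L'), (-58.6, 'D'), (-55.3, 'L'), (-44.7, 'D'), (-41.1, 'L'), (41.6, 'D'), (44.3, 'L'), (76.5, 'D'), (86.9, 'L'), (93.3, 'D'), (101.9, 'L')]
 u 20 [(-87.7, 'D'), (88.6, 'L'), (93.6, 'D'), (103.6, 'L')]
12.3
```

View pics/p4.png

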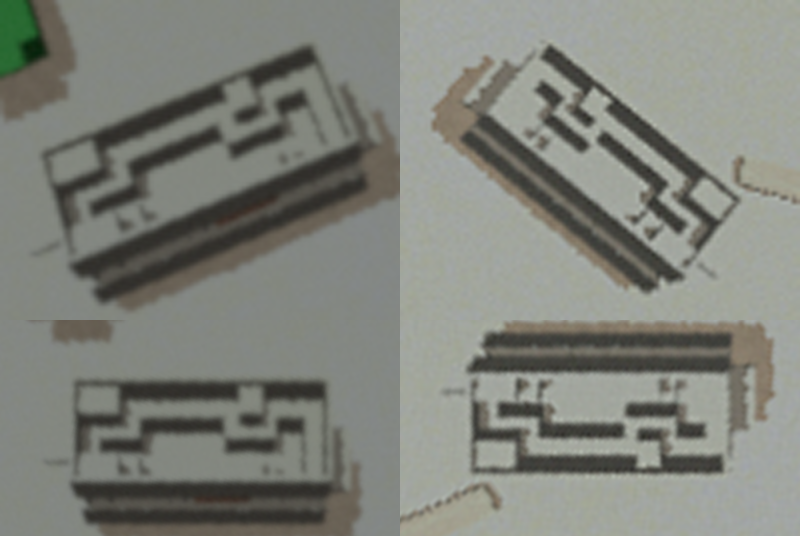

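View pics/scene4.png

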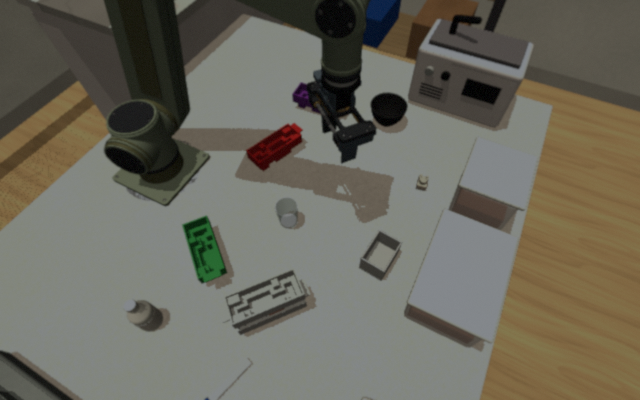

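Both views agree with the upper rim at z≈112, level and within 1 mm of the lower pan. The lips are at opposite ends and the gripper is clear, so I'll hand in.

```bash
python3 -c "
from cell import ctrl
print(ctrl.hand_in())"
```

```text
the job is handed in; nothing more can be done
None
```

The empty pan is stacked on the loaded pan with its lip at the opposite end. I released it, moved the arm well clear and handed in at about 12 s of the 37 s allowed.

- **Lowering:** The held pan was about 1 mm off along the lower pan, so I corrected that first. It passed inside the rim with no resistance. It met support at TCP z ≈ 78, which is shelf height, with about 5 N of force.
- **After release:** Both cameras put the upper rim at about z = 112, which means the underside is at 52 on the shelves. The pan is level and parallel, and within about 1 mm of the lower pan's centre.
- **Lower pan and neighbours:** In the pictures the lower pan did not visibly move or tip, and the short pan looks untouched. The cast is mostly hidden now, but the upper pan stopped about 15 mm above its top.
- **Disagreement:** The two cameras differed by about 2 mm in absolute position, before and after the move. That is within their stated calibration, and the pan-to-pan offsets from the two agreed to about 1 mm.

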